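# Close and pin the clamshell board jig, and hold it pressed shut

## Robot

A 6-joint arm with a two-finger parallel gripper is mounted at the origin on a cart in front of the work surface, level with it; the furniture and walls round the work are solid. World frame = base frame: x ahead of the robot, y to its left, z up, the work surface at z = 0. Lengths are in mm, angles in rad, forces in N, time in s.
With the tool pointing down it reaches from about 350 to 875 mm from the base axis. Payload 4.2 kg.
Tool frame: the origin (TCP) lies at the very end of the fingers, on their centre line; the grasp point (between the pads) lies 19 mm behind it (arm.tcp_to_grasp is the x of the grasp point in the tool frame, in mm); x points along the fingers, z is the direction in which the jaws open and shut, and the axes are right-handed (so a half turn about x gives the same grasp; the last joint's range is limited). The gripper opens to 85 mm and grips with 20 to 120 N. Pads are 22 mm wide; open, the fingers measure 114 mm over their backs; the gripper's body (76 mm by 85 mm) begins 54 mm behind the grasp point. The pads swing forward as they close: fully open they stand 13 mm farther back than shut.
Start: joints at [-1.062, 0.385, 0.008, 0, -1.194, -0.259], TCP at [154.523, -605.576, 231.312] pointing down, gripper open.
Joint ranges: [-3.14, 3.14], [-1.21, 2.06], [-1.07, 1.41], [-3.16, 2.05], [-2.99, -0.16], [-3.1, 3.1]. Speed limits (rad/s): [2.79, 2.79, 3.14, 3.14, 3.14, 3.14].

## Interface

Orientations are given as a unit quaternion [x, y, z, w].
In Python, from bench import status, get_image, job, arm gives the robot as it stands.
- The arm moves only by the tool apply_moves, never from a script. Its argument "targets" is text: rows parted by semicolons, each of 5 numbers parted by spaces: the shift along the tool's x, y, z in mm, then the turn about the tool's x in degrees, then the gripper's target within -1 to 1 (shut at 1, half-way at 0, fully open at -1). In form: dx dy dz spin hand; .... A call has 1 to 10 rows; each row is the pose to reach, as a shift and turn from the pose commanded when the call began, along the tool's axes at that moment; what a row does not reach only later rows make up. A row lasts 1/12 s, in which the tool goes at most 41.7 mm and 7.16 degrees, less where a joint would pass 70% of its speed; a pose out of reach is approached as far as the arm can. A call with a gripper value outside its range is refused whole. The fingers move at their own pace and stop on an object; the grip force is fixed at half the most. Time passes only in rows, so rows that repeat a pose let the fingers close. It gives the time, the measured TCP pose, the force and the opening at its end, in the units of the state.
- status.read_state(): the state, without advancing time (a new reading comes with each control period).
- get_image(name): name is "side" or "top" or "wrist"; returns a dict with "img" (384x512x3 uint8, red, green, blue), "mtx" (3x3 intrinsics, pixels), "k1" (the pictures are not rectified: a ray, as slopes to the right and down, at radius r is drawn at 1 + k1 r^2 times it, then the intrinsics apply), "world_from_camera" (4x4, takes a point from camera to world coordinates). Camera axes: x right, y down, z forward; pixel columns grow to the right and rows downward; lengths in mm; the calibration is good to about 2 mm. A picture is of the moment at which its call begins. There is no depth.
- job.job_done(): hands the job in, once; it reports no verdict.
The state is a dict: "clock": time; "joints": joint angles; "joint_vel": joint speeds; "joint_efforts": joint torques, N m; "position": TCP position; "ee_rot": TCP orientation; "contact_force": force on the tool from outside, world axes, zero at the start; "wrist_torque": the same for the moment, N m; "gripper_width": finger opening in mm.
Only numpy, scipy, OpenCV 4.12 (cv2) and the standard library are available. Lean on these libraries where they do the work, as an engineer would, in place of code of your own. Each camera call takes 0.05 s, during which the arm holds its last target.

## Task

Close the hinged orange cover of the clamshell jig over the circuit board, then take the red-handled locking pin from its grey block and push it down through the hole in the cover into the hole in the base. Finish while still gripping the pin's handle and pressing it down, so that its collar holds the cover fully shut against the spring plungers: do not let go. Leave the other things on the bench where they are.

Things in the scene. Friction and masses are not known exactly. Their poses are not given: they have to be found in the camera images.
- cover (a joint): angle of the jig's hinged cover, rad: 0 = fully shut, grows as it opens; starts at 0.75 to 1.15. A friction hinge: the cover stays where it is left, 1 to 2 N at its front moves it. Two brass spring plungers hold the front of the lowered cover up 4 mm (it rests at about 0.03); pressing from there to 0 takes 3 rising to 7 N at the pin hole, then a hard stop; 10 to 15 N is plenty
- jig_hinge (a point): middle of the hinge axis, 36 mm above the bench, at the far edge of the jig's fixed aluminium base (160 mm in x, 130 mm in y, 36 mm high). Axes of the base: z up, y along the hinge, -x to the front, where the pin hole is, towards the robot
- cover_press (a point): a place to push the cover: on its outer face (upper when shut), 130 mm from the hinge, mid-width. Moves with the cover; z points out of the outer face, -x from hinge to front edge. The cover is a plate 130 mm wide, 8 mm thick, ending 171 mm from the hinge. Open, it stands up with the outer face looking away from the robot and up
- cover_hole (a point): middle of the 11 mm round through hole in the hinged cover (an orange frame with a clear window), on its outer face, mid-width, 142 mm from the hinge; over the base's hole when shut. Axes as cover_press. The cover's inner face lies in the plane of the hinge axis
- jig_hole (a point): centre of the mouth of the round pin hole in the base, on the base's top face 36 mm above the bench, 142 mm in front of the hinge. The hole is vertical, 10 mm in diameter, 28 mm deep. With the cover shut, its top face is 8 mm above this point. Axes of the base, z up
- pin_grip (a point): centre of the pin's red handle, where it is gripped: round, 18 mm in diameter, 50 mm tall, z along the pin, up. Below it a steel collar, 22 mm in diameter, 4 mm thick (underside 29 mm below this point), and a steel shank, 8 mm in diameter, 34 mm long, with tapered tip. It starts upright in its block, this point 73 mm above the bench. About 60 g
- pin_tip (a point): lower end of the pin's shank, 63 mm below pin_grip along the pin. With the collar on the shut cover it is 26 mm below jig_hole
- stand_top (a point): centre of the top of the grey pin block, 60 x 60 x 44 mm, fixed to the bench, left or right of the jig; the pin stands loosely in its 12 mm hole, collar on this face
- bin: black open parts bin, 100 x 68 x 45 mm, loose, origin under its centre; on the other side of the jig from the pin block. Leave alone
- reel: blue reel, 66 mm in diameter, 46 mm high, loose, origin under its centre. Leave alone
- black_tape: black tape roll, 62 mm in diameter, 19 mm high, loose, origin under its centre. Leave alone
- cutters: red-handled side cutters, 131 x 50 x 13 mm, loose, origin under the centre. Leave alone

How it is judged:
By the outcome, as a careful person would: the job done as asked, in the order asked, and still so for the second after the job is handed in, while the arm keeps its last pose, push and grip.
It also fails if it takes over 48 s, if anything falls off the work surface, if the arm or the gripper's body presses on something with over 40 N, if the wrist force passes 120 N, or if a joint passes its speed limit or range.

## Working session

There is one attempt and no reset: what is moved stays moved. The work goes in short steps, Python scripts to look and compute and a tool call to move; the robot and the scene stay as the last step left them, time stands still between calls to the robot, and variables do not carry over. Pictures are saved under pics/ and viewed, and the job is handed in when it is done.

Besides the shell and the picture viewer there is one more tool, called after "Request:" as name(argument=value, ...) on one line, values as JSON. apply_moves: Moves the arm, as the interface text tells. Its arguments: {"type":"object","properties":{"targets":{"type":"string"}},"required":["targets"]}

```bash
ls; mkdir -p pics; python3 - <<'E'
from bench import status,get_image,arm
import cv2
print(status.read_state()); print([a for a in dir(arm) if a[0]!='_'])
for n in ["side","top","wrist"]:
    d=get_image(n); cv2.imwrite(f"pics/{n}0.png",d["img"][:,:,::-1]); print(n,d["mtx"].tolist(),d["k1"],d["world_from_camera"].round(3).tolist())
E
```

```text
pics
{'clock': 0.0, 'joints': array([-1.06242037e+00,  3.85554347e-01,  6.63602424e-03, -5.31762598e-04,
       -1.19399855e+00, -2.58598758e-01]), 'joint_vel': array([-0.00088865, -0.00078753,  0.00065527, -0.00054975,  0.00122879,
       -0.00080739]), 'joint_efforts': array([ 1.01755500e-04, -3.92284691e+01,  1.88399649e+01,  4.18634623e+00,
       -4.65685269e-03, -4.54802318e-06]), 'position': array([ 154.37488607, -605.03182942,  230.22204749]), 'ee_rot': array([-0.55772336,  0.43342409,  0.55896662,  0.43433228]), 'contact_force': array([-0.42230526, -0.67717822,  0.16564767]), 'wrist_torque': array([-0.0304637 , -0.00385099,  0.0064419 ]), 'gripper_width': 85.41804432338742}
['IKError', 'tcp_to_grasp']
side [[383.7263314092168, 0.0, 258.68127067972483], [0.0, 383.7263314092168, 190.43447034347284], [0.0, 0.0, 1.0]] -0.06946021378815898 [[-0.999, 0.016, -0.034, 629.121], [0.037, 0.584, -0.811, 1079.597], [0.007, -0.812, -0.584, 887.1], [0.0, 0.0, 0.0, 1.0]]
top [[467.93906455209424, 0.0, 248.8965050765495], [0.0, 467.93906455209424, 190.35021083499242], [0.0, 0.0, 1.0]] -0.0179091965807945 [[-0.008, -0.985, 0.175, 325.259], [-1.0, 0.01, 0.008, -73.259], [-0.009, -0.175, -0.985, 1439.99], [0.0, 0.0, 0.0, 1.0]]
wrist [[322.30265321627365, 0.0, 249.8008704739689], [0.0, 322.30265321627365, 192.97965626107822], [0.0, 0.0, 1.0]] 0.030497799692184677 [[-0.245, 0.933, 0.262, 87.982], [0.969, 0.236, 0.069, -622.378], [0.003, 0.271, -0.962, 372.766], [0.0, 0.0, 0.0, 1.0]]
```

View pics/side0.png

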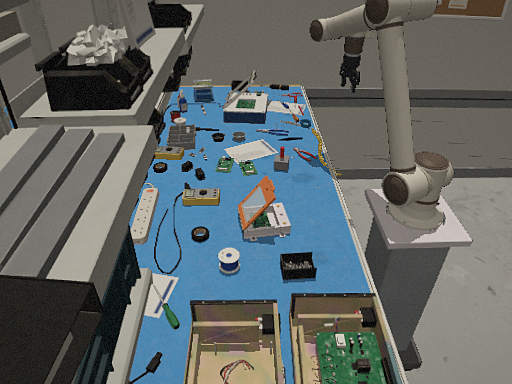

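View pics/top0.png

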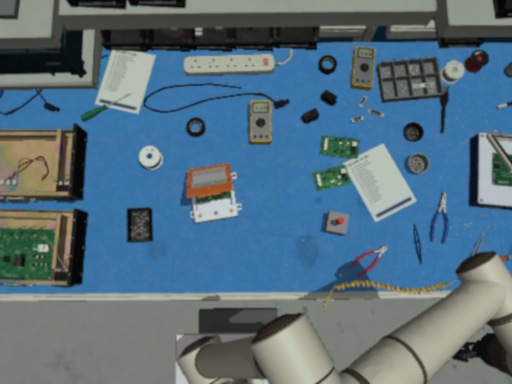

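View pics/wrist0.png

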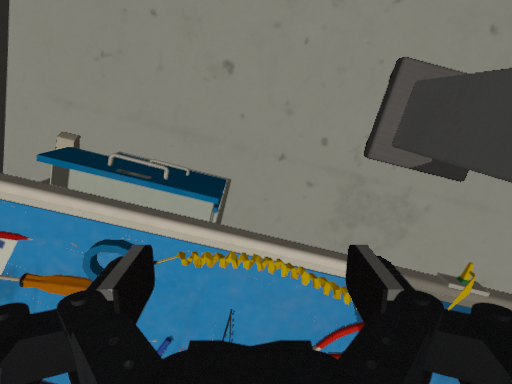

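```bash
cat > h.py <<'E'
import numpy as np,cv2
from scipy.spatial.transform import Rotation as R
from bench import status,get_image,arm
def ray(d,u,v):
    K=d["mtx"]; x=(u-K[0,2])/K[0,0]; y=(v-K[1,2])/K[1,1]
    a,b=x,y
    for _ in range(20):
        s=1+d["k1"]*(a*a+b*b); a,b=x/s,y/s
    T=d["world_from_camera"]; return T[:3,3],T[:3,:3]@np.array([a,b,1.])
def onz(d,u,v,z):
    o,r=ray(d,u,v); return o+r*(z-o[2])/r[2]
def two(d1,p1,d2,p2):
    o1,r1=ray(d1,*p1);o2,r2=ray(d2,*p2)
    A=np.stack([r1,-r2],1); s=np.linalg.lstsq(A,o2-o1,rcond=None)[0]
    a=o1+r1*s[0];b=o2+r2*s[1]; return (a+b)/2,np.linalg.norm(a-b)
def proj(d,P):
    T=d["world_from_camera"]; c=T[:3,:3].T@(np.asarray(P,float)-T[:3,3]); a,b=c[0]/c[2],c[1]/c[2]; s=1+d["k1"]*(a*a+b*b)
    K=d["mtx"]; return np.array([K[0,0]*a*s+K[0,2],K[1,1]*b*s+K[1,2]])
def crop(d,u0,v0,u1,v1,k,fn):
    im=d["img"][v0:v1,u0:u1,::-1]; cv2.imwrite(fn,cv2.resize(im,None,fx=k,fy=k,interpolation=cv2.INTER_CUBIC))
def tool(s=None):
    s=s or status.read_state(); return s["position"],R.from_quat(s["ee_rot"]).as_matrix()
E
python3 - <<'E'
from h import *
t=get_image("top"); s=get_image("side")
crop(t,170,150,250,230,7,"pics/tc.png"); crop(s,220,165,310,245,7,"pics/sc.png")
p,M=tool(); print(p,M.round(3))
hs=cv2.cvtColor(t["img"],cv2.COLOR_RGB2HSV)
m=((hs[...,0]<6)|(hs[...,0]>174))&(hs[...,1]>150)&(hs[...,2]>80)
m[:,:320]=0;m[:,355:]=0;m[:205]=0;m[240:]=0
v,u=np.nonzero(m);print("pin top",u.mean(),v.mean(),len(u),onz(t,u.mean(),v.mean(),90))
hs=cv2.cvtColor(s["img"],cv2.COLOR_RGB2HSV)
m2=((hs[...,0]<6)|(hs[...,0]>174))&(hs[...,1]>150)&(hs[...,2]>80)
m2[:,:272]=0;m2[:,292:]=0;m2[:140]=0;m2[170:]=0
v2,u2=np.nonzero(m2);print("pin side",u2.mean(),v2.mean(),len(u2)); print(two(t,(u.mean(),v.mean()),s,(u2.mean(),v2.mean())))
E
```

```text
[ 154.45197999 -605.3406286   230.8112476 ] [[-0.    -0.969 -0.247]
 [ 0.001 -0.247  0.969]
 [-1.     0.     0.001]]
pin top 339.6363636363636 220.3181818181818 22 [ 474.53178115 -324.63938235   90.        ]
pin side 281.90909090909093 152.03030303030303 33
(array([ 475.11555351, -327.54019501,   72.88014234]), np.float64(2.6524971662614067))
```

View pics/tc.png

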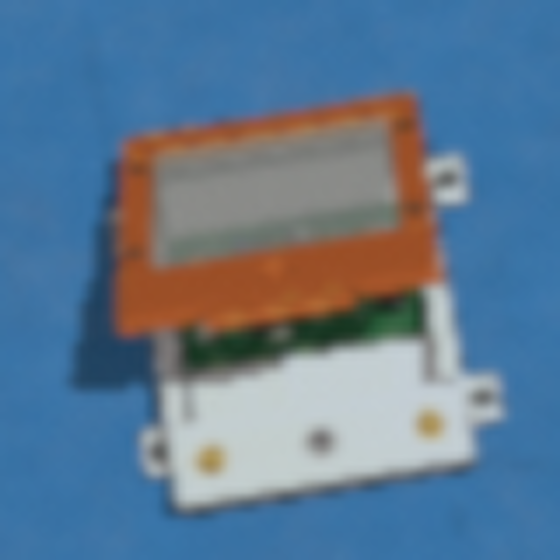

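View pics/sc.png

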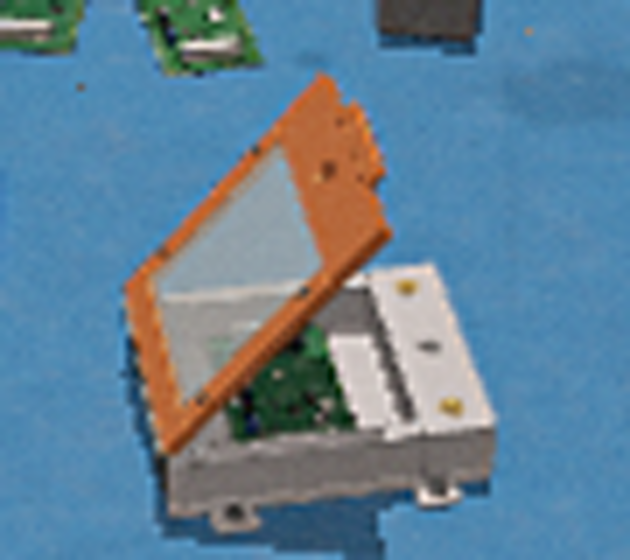

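```bash
python3 - <<'E'
from h import *
t=get_image("top"); s=get_image("side")
T=lambda x,y:(170+(x+.5)/7-.5,150+(y+.5)/7-.5)
S=lambda x,y:(220+(x+.5)/7-.5,165+(y+.5)/7-.5)
for n,a,b in [("hole",(320,441),(429,347)),("plL",(211,460),(452,407)),("plR",(430,425),(406,288))]:
    print(n,onz(t,*T(*a),36),onz(s,*S(*b),36),two(t,T(*a),s,S(*b)))
for n,a,b in [("chole",(273,266),(327,170)),("cfrontL",(118,332),(390,235)),("cfrontR",(440,282),(322,75)),("hingeL",(122,140),(165,450)),("hingeR",(415,95),(128,290))]:
    print(n,two(t,T(*a),s,S(*b)))
E
```

```text
hole [507.50826837  39.89477958  36.        ] [507.69584027  41.37859756  36.        ] (array([507.59397745,  39.99645336,  34.88357298]), np.float64(0.11997348291527761))
plL [499.67427284  86.96708821  36.        ] [500.32813071  87.68383061  36.        ] (array([499.9955183 ,  86.99407613,  35.34091291]), np.float64(0.4860132781551329))
plR [514.0376768   -7.66219441  36.        ] [515.55108461  -6.77884913  36.        ] (array([514.80543071,  -7.74272055,  35.06576172]), np.float64(1.2983105169731228))
chole (array([562.25443121,  49.82338203, 152.07116904]), np.float64(1.7934192085436016))
cfrontL (array([536.04835166, 110.47373036, 158.41653143]), np.float64(0.21902479394245258))
cfrontR (array([557.53616757, -17.9835691 , 159.8465011 ]), np.float64(5.861810146035361))
hingeL (array([639.61630535, 126.17813296,  45.69228079]), np.float64(0.4828076997223159))
hingeR (array([658.65371738,  -1.51830579,  42.06708992]), np.float64(0.7935605206108535))
```

```bash
cat >> h.py <<'E'
def rows(cmd,pts,th0):
    # cmd: commanded pos now, th0: yaw of tool z; prints shift for each point
    c,s=np.cos(th0),np.sin(th0); X=np.array([0,0,-1.]);Z=np.array([c,s,0]);Y=np.cross(Z,X)
    for p in pts:
        d=np.array(p)-cmd; print(round(d@X,1),round(d@Y,1),round(d@Z,1))
E
python3 - <<'E'
from h import *
p,M=tool(); th=np.arctan2(M[1,2],M[0,2]); print(th,M[:,1])
c0=np.array([154.523,-605.576,231.312]); T1=np.array([593.5,53.4,225])
rows(c0,[T1],th)
a=.155; xh=np.array([np.cos(a),np.sin(a),0]); H=np.array([647.8,61.9,36])
pts=[]
for q in [.88,.8,.7,.6,.5,.4,.3,.2,.1,.03]:
    pts.append(H+xh*(-130*np.cos(q)+21*np.sin(q))+np.array([0,0,130*np.sin(q)+8*np.cos(q)-2]))
rows(T1,pts,th)
E
```

```text
1.8205616698646523 [-9.68970448e-01 -2.47176598e-01  1.64441346e-05]
6.3 -588.2 530.0
85.7 11.6 1.1
92.2 20.5 2.0
101.1 30.8 2.9
111.0 40.3 3.8
121.7 48.8 4.7
133.0 56.3 5.4
144.9 62.7 6.0
157.3 68.0 6.5
170.1 72.0 6.9
179.1 74.0 7.1
```

Request:
apply_moves(targets="6 -588 530 0 1;6 -588 530 0 1;6 -588 530 0 1;6 -588 530 0 1;6 -588 530 0 1;6 -588 530 0 1;6 -588 530 0 1;6 -588 530 0 1;6 -588 530 0 1;6 -588 530 0 1")

```text
clock: 1.18
position: [386.1, -256.9, 228.6]
ee_rot: [0.559, -0.434, -0.558, -0.434]
contact_force: [0.1, -0.9, 0.5]
gripper_width: 0.1
```

Request:
apply_moves(targets="0 -278 251 0 1;0 -278 251 0 1;0 -278 251 0 1;0 -278 251 0 1;0 -278 251 0 1;0 -278 251 0 1;0 -278 251 0 1;0 -278 251 0 1;0 -278 251 0 1;0 -278 251 0 1")

```text
clock: 2.02
position: [596.3, 58.5, 227.1]
ee_rot: [0.56, -0.432, -0.559, -0.433]
contact_force: [0.2, -1.4, -0.0]
gripper_width: 0.2
```

```bash
python3 - <<'E'
from h import *
p,M=tool(); print(p); w=get_image("wrist"); cv2.imwrite("pics/w1.png",w["img"][:,:,::-1])
s=get_image("side");crop(s,200,100,320,250,4,"pics/s1.png")
E
```

```text
[596.27472909  58.47253849 227.14689197]
```

View pics/w1.png

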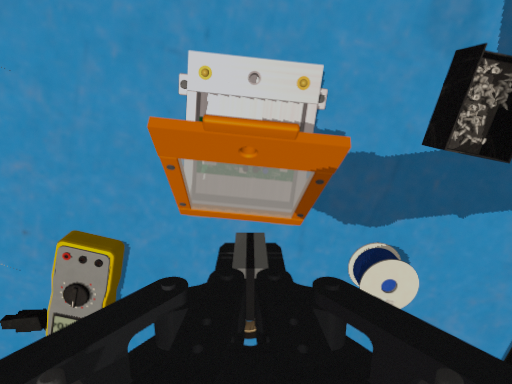

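View pics/s1.png

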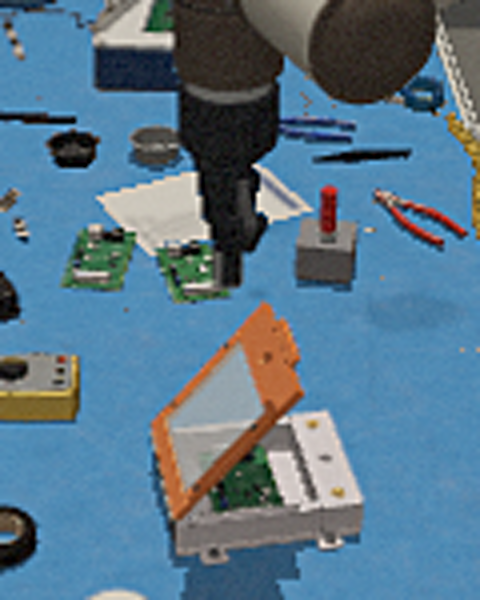

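Request:
apply_moves(targets="40 8 -4 0 1;70 12 -4 0 1;82 15 -3 0 1;88 16 -3 0 1;94 24 -2 0 1;103 34 -1 0 1")

```text
clock: 2.62
position: [561.6, 43.2, 126.6]
ee_rot: [0.559, -0.433, -0.557, -0.435]
contact_force: [1.4, -0.4, -0.3]
gripper_width: -0.0
```

```bash
python3 - <<'E'
from h import *
s=get_image("side");crop(s,200,130,320,250,5,"pics/s2.png"); w=get_image("wrist"); cv2.imwrite("pics/w2.png",w["img"][:,:,::-1])
E
```

```text
(no output)
```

View pics/s2.png

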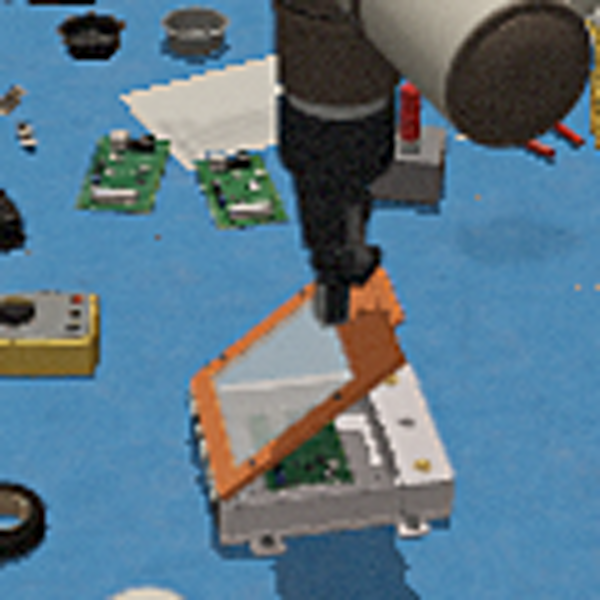

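View pics/w2.png

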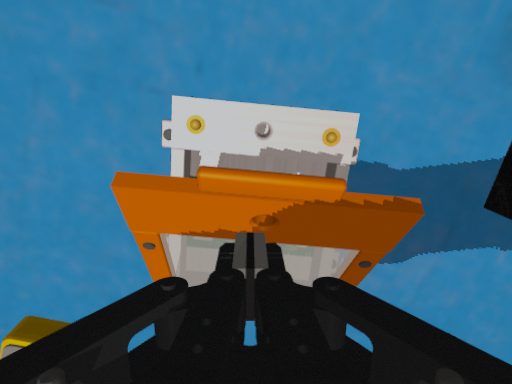

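Request:
apply_moves(targets="10 10 1 0 1;21 19 2 0 1;32 26 2 0 1;44 33 3 0 1;56 38 3 0 1;66 41 4 0 1;73 43 4 0 1;78 44 4 0 1;78 44 4 0 1")

```text
clock: 3.47
position: [517.1, 36.7, 47.3]
ee_rot: [0.559, -0.434, -0.558, -0.434]
contact_force: [-1.3, -1.0, 1.3]
gripper_width: -0.0
```

```bash
python3 - <<'E'
from h import *
print(status.read_state()["contact_force"])
s=get_image("side");crop(s,200,130,320,250,5,"pics/s3.png")
E
```

```text
[-1.27148467 -0.96392225  1.26625583]
```

View pics/s3.png

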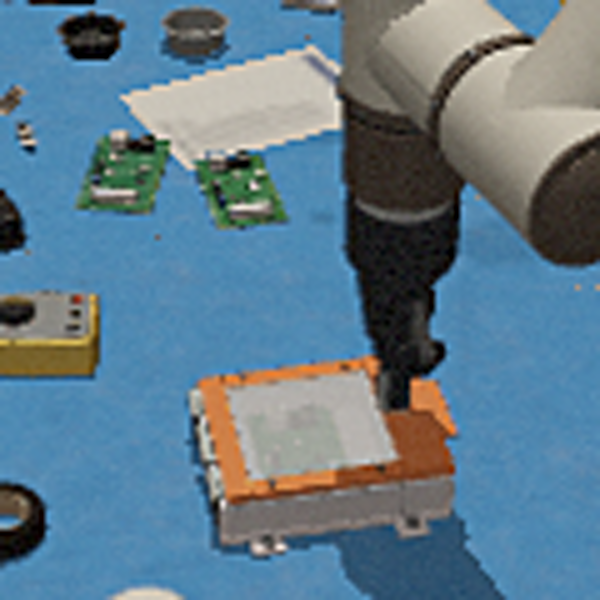

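Request:
apply_moves(targets="-40 0 0 0 1;-80 0 0 0 0;-110 10 0 0 -1;-110 20 0 0 -1;-110 20 0 0 -1;-110 20 0 0 -1;-110 20 0 0 -1")

```text
clock: 4.1
position: [496.9, 31.7, 156.6]
ee_rot: [-0.558, 0.434, 0.559, 0.433]
contact_force: [0.0, 0.5, 0.1]
gripper_width: 72.4
```

```bash
python3 - <<'E'
from h import *
w=get_image("wrist"); cv2.imwrite("pics/w4.png",w["img"][:,:,::-1]);t=get_image("top");s=get_image("side")
crop(s,200,130,320,250,5,"pics/s4.png");crop(t,170,150,250,230,7,"pics/t4.png")
E
```

```text
(no output)
```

View pics/w4.png

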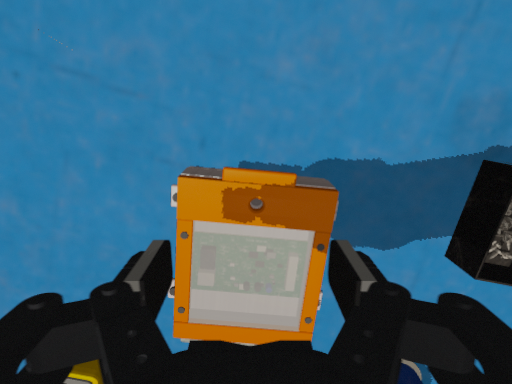

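View pics/s4.png

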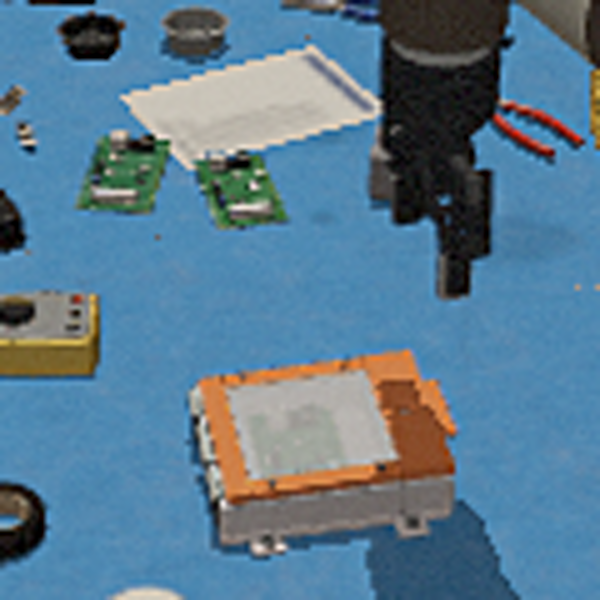

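View pics/t4.png

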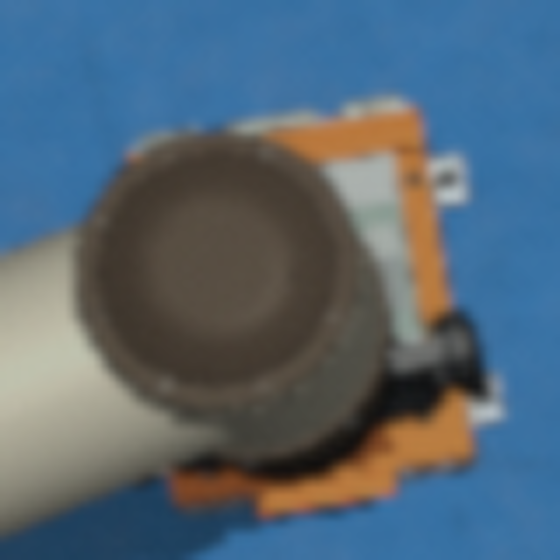

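```bash
python3 - <<'E'
from h import *
w=get_image("wrist"); crop(w,216,174,296,234,8,"pics/w5.png")
p,M=tool();print(p)
for uv in [(256.5,204)]: print(onz(w,*uv,48),onz(w,*uv,36))
rows(p,[onz(w,256.5,204,48)],np.arctan2(M[1,2],M[0,2]))
T=w["world_from_camera"]; print((M.T@(T[:3,3]-p)).round(1)); print((M.T@T[:3,:3]).round(4))
th=np.arctan2(M[1,2],M[0,2])
rows(p,[[475,-327,150]],th)
E
```

```text
[497.03154072  31.79056779 156.16559665]
[506.47484482  39.81419599  48.        ] [510.09663647  41.00810113  36.        ]
108.2 -11.1 5.4
[-1.424e+02  6.860e+01 -1.000e-01]
[[-8.000e-04 -2.714e-01  9.625e-01]
 [-1.600e-03 -9.625e-01 -2.714e-01]
 [ 1.000e+00 -1.800e-03  4.000e-04]]
6.2 110.0 -342.2
```

View pics/w5.png

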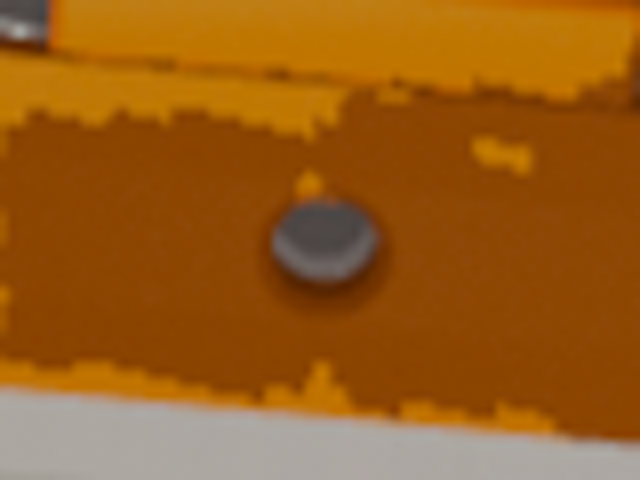

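Request:
apply_moves(targets="-10 95 -342 0 -1;-10 95 -342 0 -1;-10 95 -342 0 -1;-10 95 -342 0 -1;-10 95 -342 0 -1;-10 95 -342 0 -1;-10 95 -342 0 -1;-10 95 -342 0 -1;-10 95 -342 0 -1;-10 95 -342 0 -1")

```text
clock: 5.13
position: [489.2, -327.2, 165.9]
ee_rot: [-0.557, 0.436, 0.558, 0.435]
contact_force: [-0.5, -0.3, 0.5]
gripper_width: 85.0
```

```bash
python3 - <<'E'
from h import *
w=get_image("wrist"); cv2.imwrite("pics/w6.png",w["img"][:,:,::-1])
p,M=tool();print(p)
E
```

```text
[ 489.01100964 -325.12910037  165.7632841 ]
```

View pics/w6.png

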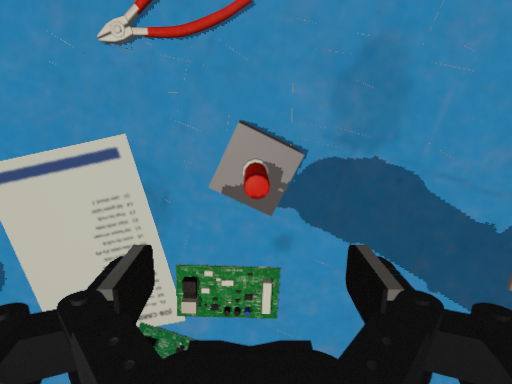

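```bash
python3 - <<'E'
from h import *
w=get_image("wrist"); crop(w,216,144,316,219,8,"pics/w7.png")
p,M=tool();print(p); P=onz(w,257,186.5,98);print(P); Q=P.copy();Q[2]=54
rows(p,[Q],np.arctan2(M[1,2],M[0,2]))
print([onz(w,*c,44) for c in [(240,121.5),(305,154),(272,215),(209,187)]])
E
```

```text
[ 489.06696326 -323.71825997  165.89500514]
[ 474.2637118  -323.71920607   98.        ]
111.9 14.4 3.6
[array([ 438.71979787, -345.55644836,   44.        ]), array([ 451.21438253, -287.54332934,   44.        ]), array([ 509.11469224, -300.07150696,   44.        ]), array([ 497.72946147, -358.36830986,   44.        ])]
```

View pics/w7.png

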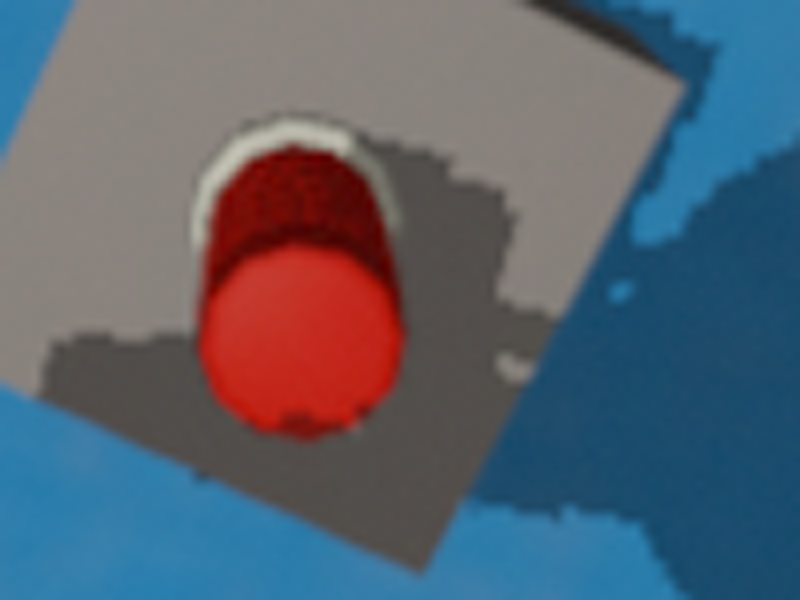

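```bash
python3 - <<'E'
from h import *
w=get_image("wrist"); 
p,M=tool();print(p)
hs=cv2.cvtColor(w["img"],cv2.COLOR_RGB2HSV)
m=(((hs[...,0]<8)|(hs[...,0]>172))&(hs[...,1]>150)&(hs[...,2]>170)).astype(np.uint8); m[:130]=0;m[240:]=0
c=max(cv2.findContours(m,0,2)[0],key=cv2.contourArea); print(cv2.minEnclosingCircle(c),cv2.fitEllipse(c))
u,v=cv2.fitEllipse(c)[0];P=onz(w,u,v,98);print(P); Q=P.copy();Q[2]=54
rows(p,[Q],np.arctan2(M[1,2],M[0,2]))
# jaw midpoint check: pads
crop(w,100,220,412,384,2,"pics/w8.png")
print(proj(w,p))
E
```

```text
[ 489.19598724 -322.80385315  166.19129484]
((250.85821533203125, 185.7537384033203), 11.92361068725586) ((250.8433837890625, 185.34217834472656), (21.218507766723633, 23.75371742248535), 92.5633316040039)
[ 474.55118735 -326.5210805    98.        ]
112.2 15.1 0.0
[251.65338472 250.662346  ]
```

Request:
apply_moves(targets="20 15 0 0 -1;50 15 0 0 -1;85 15 0 0 -1;110 15 0 0 -1;110 15 0 0 -1;110 15 0 0 -1")

```text
clock: 5.78
position: [474.8, -325.5, 56.5]
ee_rot: [-0.558, 0.434, 0.56, 0.433]
contact_force: [0.6, 0.1, 0.3]
gripper_width: 85.4
```

```bash
python3 - <<'E'
from h import *
w=get_image("wrist"); cv2.imwrite("pics/w9.png",w["img"][:,:,::-1])
p,M=tool();print(p); print(proj(w,[474.5,-326.5,98]))
E
```

```text
[ 476.08368508 -326.17261289   58.10412433]
[247.57121614 299.33849766]
```

View pics/w9.png

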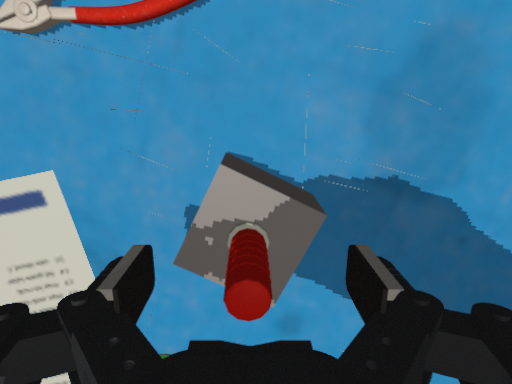

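Request:
apply_moves(targets="0 0 0 0 1;0 0 0 0 1;0 0 0 0 1;0 0 0 0 1;0 0 0 0 1;0 0 0 0 1;0 0 0 0 1;0 0 0 0 1;0 0 0 0 1;0 0 0 0 1")

```text
clock: 6.67
position: [475.3, -326.9, 57.8]
ee_rot: [0.559, -0.434, -0.558, -0.434]
contact_force: [-0.6, 1.8, 5.9]
gripper_width: 16.7
```

```bash
python3 - <<'E'
from h import *
w=get_image("wrist"); cv2.imwrite("pics/w10.png",w["img"][:,:,::-1])
st=status.read_state();print(st["position"],st["gripper_width"],st["contact_force"])
E
```

```text
[ 475.28659631 -326.95255696   57.80715788] 16.395744071570817 [-0.1864144  -0.02136159  4.98487951]
```

View pics/w10.png

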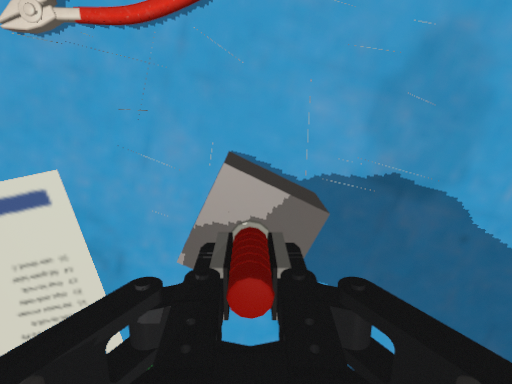

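Request:
apply_moves(targets="-15 0 0 0 1;-35 0 0 0 1;-70 0 0 0 1;-90 0 0 0 1;-90 0 0 0 1;-90 0 0 0 1")

```text
clock: 7.22
position: [475.3, -326.7, 147.8]
ee_rot: [0.559, -0.434, -0.558, -0.434]
contact_force: [-0.2, 0.5, -1.2]
gripper_width: 16.8
```

```bash
python3 - <<'E'
from h import *
w=get_image("wrist"); cv2.imwrite("pics/w11.png",w["img"][:,:,::-1])
s=get_image("side");crop(s,250,100,310,175,8,"pics/s11.png")
st=status.read_state();print(st["position"],st["gripper_width"],st["contact_force"])
E
```

```text
[ 474.03912283 -326.16855962  145.65814251] 16.704306491363603 [-1.08952316  0.06718358 -1.06493522]
```

View pics/w11.png

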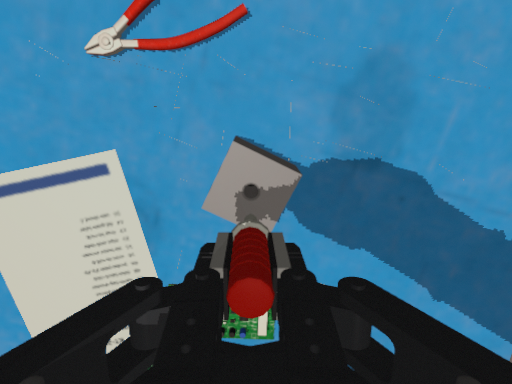

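View pics/s11.png

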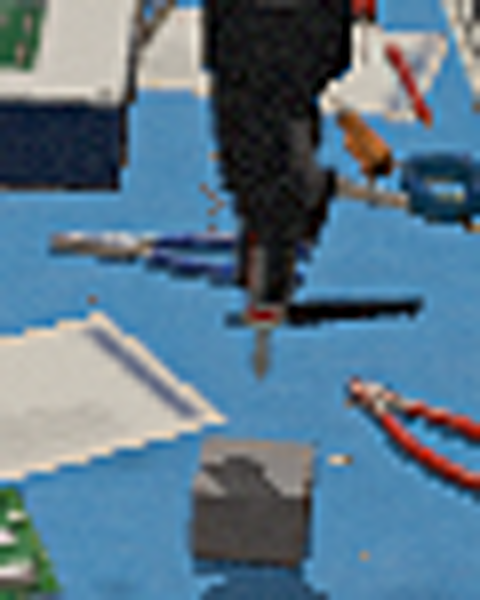

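```bash
python3 - <<'E'
from h import *
w=get_image("wrist"); s=get_image("side"); t=get_image("top")
p,M=tool();print(p)
hs=cv2.cvtColor(w["img"],cv2.COLOR_RGB2HSV)
m=(((hs[...,0]<8)|(hs[...,0]>172))&(hs[...,1]>150)&(hs[...,2]>60)).astype(np.uint8); m[:200]=0;m[340:]=0;m[:,:200]=0;m[:,300:]=0
c=max(cv2.findContours(m,0,2)[0],key=cv2.contourArea); print(cv2.boundingRect(c))
crop(w,210,205,290,325,6,"pics/w12.png")
# expected if upright centred on TCP y: rel tool coords
T=lambda x,y=0,z=0: proj(w,p+M@np.array([x,y,z]))
for nm,x in [("top",-40.2),("hb",9.8),("collar",13.8)]:
    r=9 if nm!="collar" else 11
    print(nm,T(x),T(x,r),T(x,-r),T(x,0,r),T(x,0,-r))
T2=lambda x,y=0,z=0: proj(s,p+M@np.array([x,y,z]))
print("side exp collar,tip",(T2(13.8)-[250,100]+.5)*8,(T2(47.8)-[250,100]+.5)*8)
crop(s,250,100,310,175,8,"pics/s12.png")
E
```

```text
[ 474.18645542 -326.3909541   145.52498027]
(226, 227, 49, 92)
top [249.42556714 298.91342829] [249.36701709 276.66608276] [249.48177021 320.33479156] [274.26217184 298.87241578] [224.58659727 298.99243186]
hb [249.43263076 241.33898749] [249.39136206 224.90258211] [249.47267543 257.31731455] [266.99359232 241.30282552] [231.87053701 241.3838898 ]
collar [249.43300063 238.15915364] [249.38355561 218.41865899] [249.48069524 257.24229392] [270.406853   238.11668852] [228.45753714 238.21326921]
side exp collar,tip [263.51281283 322.0462055 ] [260.98864521 379.64325259]
```

View pics/w12.png

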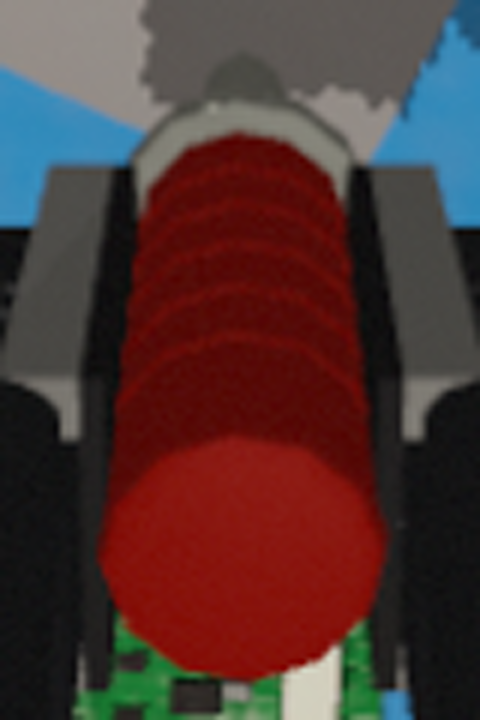

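View pics/s12.png

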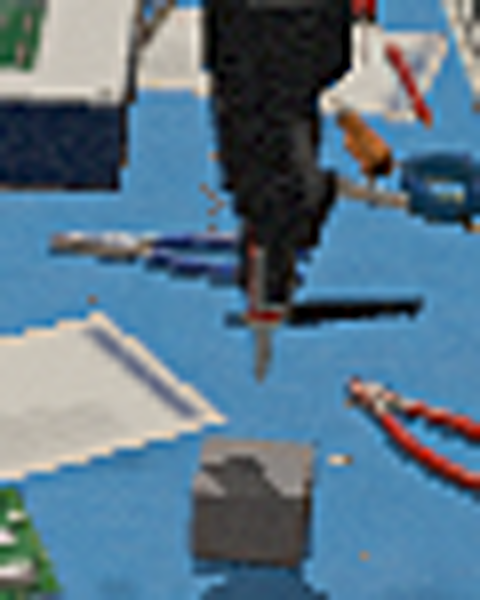

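```bash
python3 - <<'E'
from h import *
p,M=tool();print(p)
rows(p,[[497,36,150],[507,39.9,150]],np.arctan2(M[1,2],M[0,2]))
E
```

```text
[ 474.18645542 -326.3909541   145.52498027]
-4.5 -111.6 345.5
-4.5 -122.3 346.8
```

Request:
apply_moves(targets="0 -111 345 0 1;0 -111 345 0 1;0 -111 345 0 1;0 -111 345 0 1;0 -111 345 0 1;0 -111 345 0 1;0 -111 345 0 1;0 -111 345 0 1;0 -111 345 0 1;0 -111 345 0 1")

```text
clock: 8.3
position: [497.9, 39.4, 146.7]
ee_rot: [0.56, -0.432, -0.56, -0.432]
contact_force: [0.1, -0.0, -0.8]
gripper_width: 16.5
```

Request:
apply_moves(targets="0 0 0 0 1;0 0 0 0 1;0 0 0 0 1;0 0 0 0 1")

```text
clock: 8.63
position: [497.0, 33.8, 146.9]
ee_rot: [-0.558, 0.435, 0.558, 0.434]
contact_force: [-0.9, 0.2, -1.3]
gripper_width: 16.7
```

```bash
python3 - <<'E'
from h import *
w=get_image("wrist"); p,M=tool();print(p); cv2.imwrite("pics/w13.png",w["img"][:,:,::-1])
crop(w,216,174,296,234,8,"pics/w13c.png")
for n,x,y in [("tip",47.8,0)]: print(proj(w,p+M@np.array([x,y,0])))
print(proj(w,[507,39.9,48]))
E
```

```text
[497.11300417  33.86462602 146.97611206]
[249.84440869 216.20394996]
[254.16166343 207.37796007]
```

View pics/w13c.png

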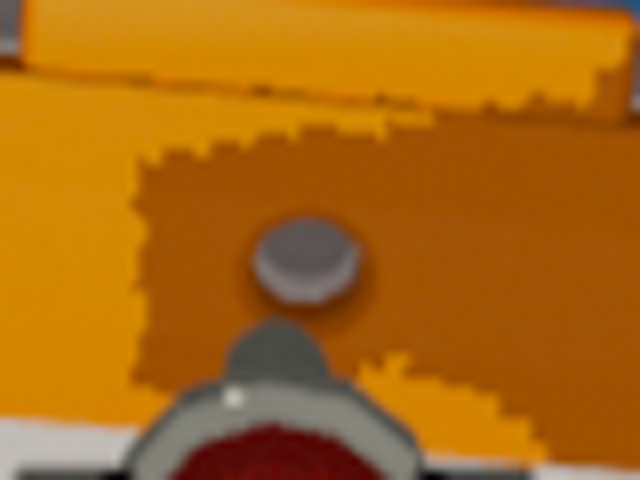

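Request:
apply_moves(targets="15 -6 2 0 1;30 -11.4 3.4 0 1;40 -11.4 3.4 0 1;43 -11.4 3.4 0 1;43 -11.4 3.4 0 1;43 -11.4 3.4 0 1;43 -11.4 3.4 0 1")

```text
clock: 9.27
position: [507.8, 41.0, 104.9]
ee_rot: [0.559, -0.433, -0.558, -0.434]
contact_force: [0.5, -0.3, -0.2]
gripper_width: 16.9
```

```bash
python3 - <<'E'
from h import *
s=get_image("side");w=get_image("wrist"); p,M=tool();print(p)
crop(s,255,180,305,230,12,"pics/s14.png");crop(w,216,174,296,234,8,"pics/w14.png")
f=lambda q:((proj(s,q)-[255,180]+.5)*12).round()
print("tip",f(p+M@np.array([47.8,0,0])),"hole",f([507.3,40,48]))
E
```

```text
[507.84342826  41.16391947 104.92452963]
tip [318. 359.] hole [319. 381.]
```

View pics/s14.png

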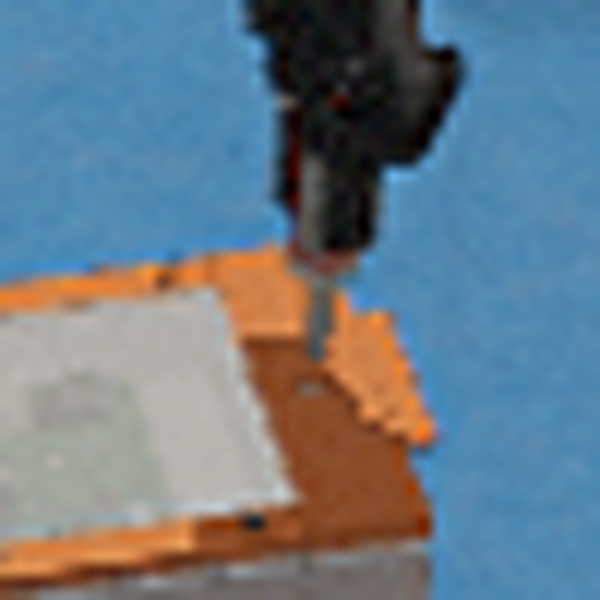

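View pics/w14.png

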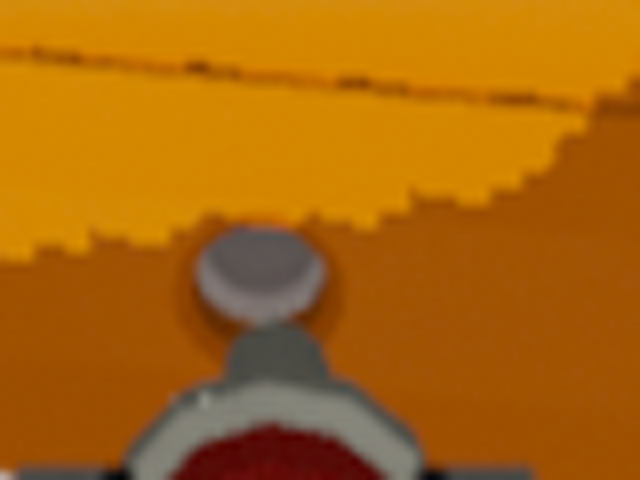

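```bash
python3 - <<'E'
from h import *
w=get_image("wrist"); p,M=tool();print(p)
hs=cv2.cvtColor(w["img"],cv2.COLOR_RGB2HSV)
c=hs[195:225,236:266]; 
print(onz(w,248.0,209.1,48))
print("silver as seen z36", onz(w,248.0,207.7,36))
for q in ([507.3,40,48],[507.3,40,36]):
    print(proj(w,q),(proj(w,q)-[216,174]+.5)*8)
    a=np.linspace(0,2*np.pi,200);r=5.5 if q[2]==48 else 5
    E=np.array([(proj(w,np.array(q)+[r*np.cos(t),r*np.sin(t),0])-[216,174]+.5)*8 for t in a]);print(E.min(0),E.max(0))
E
```

```text
[507.79732569  41.18092274 104.84315137]
[506.80422055  39.69721775  48.        ]
silver as seen z36 [509.76978699  40.3896164   36.        ]
[248.26453135 209.90682738] [262.11625079 291.25461904]
[194.66074855 226.87470426] [329.56497932 354.73973191]
[248.32726848 204.26412921] [262.61814784 246.1130337 ]
[204.49004935 190.41267978] [320.74059581 301.14226405]
```

Request:
apply_moves(targets="0 0.9 -1 0 1;3 0.9 -1 0 1;7 0.9 -1 0 1;10 0.9 -1 0 1;13 0.9 -1 0 1;15 0.9 -1 0 1;15 0.9 -1 0 1")

```text
clock: 10.0
position: [506.5, 39.8, 88.4]
ee_rot: [-0.558, 0.434, 0.559, 0.433]
contact_force: [-0.2, -0.1, -0.3]
gripper_width: 16.4
```

```bash
python3 - <<'E'
from h import *
w=get_image("wrist"); st=status.read_state();print(st["position"],st["contact_force"],st["wrist_torque"])
crop(w,206,174,286,234,8,"pics/w15.png")
E
```

```text
[506.70757272  39.87030996  88.76472238] [ 0.21497295 -0.76734317 -0.8309657 ] [0.06322408 0.00347081 0.00487519]
```

View pics/w15.png

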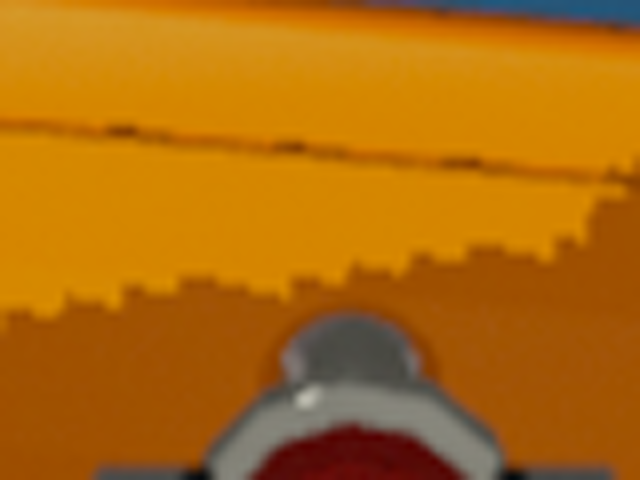

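Request:
apply_moves(targets="3 0 0 0 1;6 0 0 0 1;9 0 0 0 1;12 0 0 0 1;15 0 0 0 1;18 0 0 0 1;21 0 0 0 1;23 0 0 0 1;23 0 0 0 1")

```text
clock: 10.8
position: [506.5, 39.8, 65.6]
ee_rot: [-0.558, 0.434, 0.559, 0.434]
contact_force: [0.2, 0.6, 0.5]
gripper_width: 16.7
```

Inserted freely (tip at about z 18). Now press down in small steps.

Request:
apply_moves(targets="2 0 0 0 1;4 0 0 0 1;5 0 0 0 1;6 0 0 0 1;6 0 0 0 1;6 0 0 0 1")

```text
clock: 11.3
position: [507.0, 40.0, 60.3]
ee_rot: [0.558, -0.434, -0.558, -0.434]
contact_force: [-0.2, -0.8, 1.3]
gripper_width: 16.3
```

```bash
python3 - <<'E'
from h import *
st=status.read_state();print(st["position"],st["contact_force"],st["wrist_torque"])
E
```

```text
[506.9585527   39.97089784  60.33804608] [-0.23452775 -0.77720701  1.27008839] [ 0.03688814  0.11254989 -0.03648348]
```

Request:
apply_moves(targets="1 0 0 0 1;2 0 0 0 1;3 0 0 0 1;3 0 0 0 1;3 0 0 0 1")

```text
clock: 11.72
position: [506.9, 39.9, 57.7]
ee_rot: [0.559, -0.434, -0.558, -0.434]
contact_force: [-2.2, 0.5, 6.3]
gripper_width: 16.3
```

Request:
apply_moves(targets="0.5 0 0 0 1;1 0 0 0 1;1.5 0 0 0 1;2 0 0 0 1;2 0 0 0 1;2 0 0 0 1")

```text
clock: 12.22
position: [507.0, 39.9, 57.4]
ee_rot: [0.559, -0.433, -0.558, -0.434]
contact_force: [-6.6, 1.2, 18.5]
gripper_width: 16.6
```

Request:
apply_moves(targets="-0.5 0 0 0 1;-0.5 0 0 0 1;-0.5 0 0 0 1;-0.5 0 0 0 1")

```text
clock: 12.55
position: [506.9, 39.9, 57.5]
ee_rot: [0.559, -0.434, -0.558, -0.434]
contact_force: [-5.4, 0.7, 15.4]
gripper_width: 16.7
```

```bash
python3 - <<'E'
from h import *
s=get_image("side");w=get_image("wrist");t=get_image("top"); st=status.read_state();print(st["position"],st["contact_force"],st["wrist_torque"])
crop(s,215,175,315,250,8,"pics/s16.png");cv2.imwrite("pics/w16.png",w["img"][:,:,::-1]);crop(w,206,174,286,234,8,"pics/w16c.png")
cv2.imwrite("pics/t16.png",t["img"][:,:,::-1])
f=lambda q:((proj(s,q)-[215,175]+.5)*8).round()
H=np.array([507.3,40,0]);a=.155;xh=np.array([np.cos(a),np.sin(a),0]);yh=np.array([-np.sin(a),np.cos(a),0])
for z in(36,40,44,48): print(z,f(H-29*xh+65*yh+[0,0,z]))
E
```

```text
[506.96558838  39.94012112  57.54508479] [-6.99717747  2.22955512 15.80966446] [ 0.30115427  1.67127893 -0.03887804]
36 [634. 403.]
40 [635. 396.]
44 [636. 388.]
48 [636. 381.]
```

View pics/s16.png

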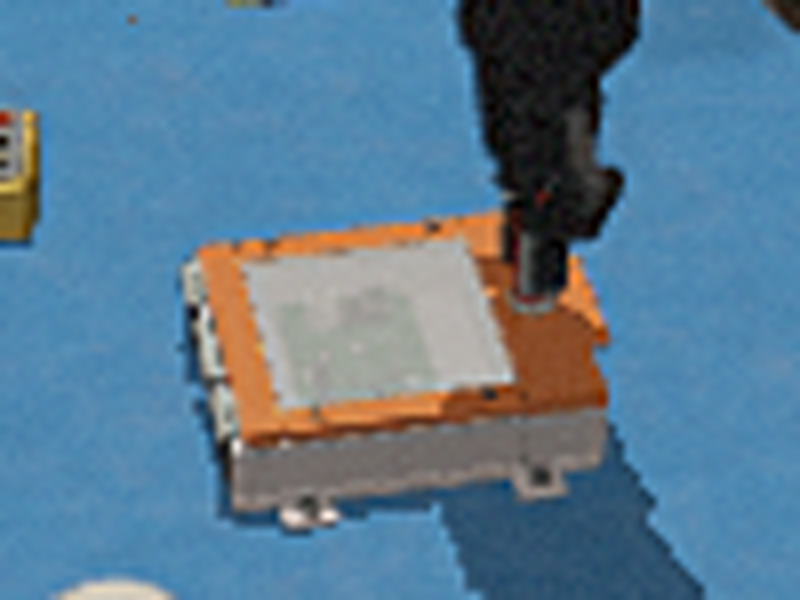

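View pics/w16.png

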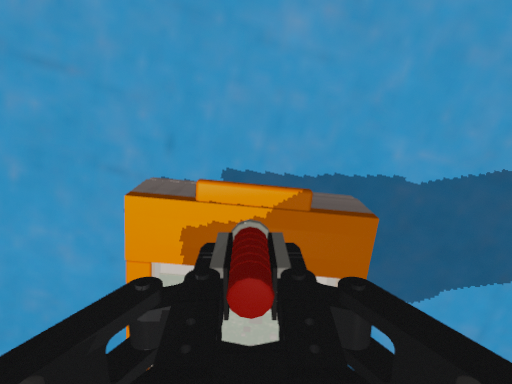

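View pics/w16c.png

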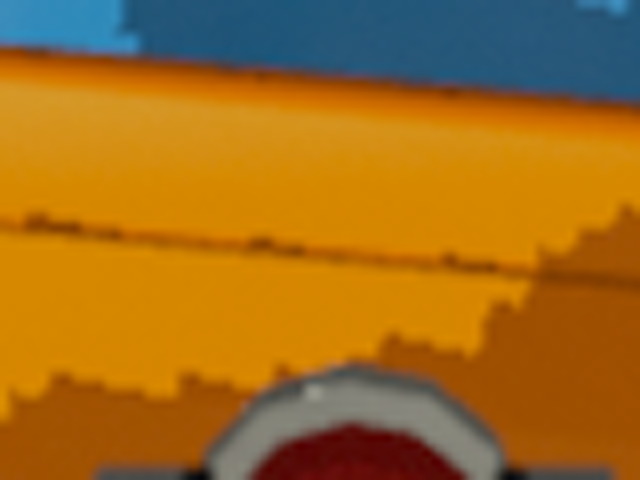

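Request:
apply_moves(targets="0 0.3 0 0 1;0 0.6 0 0 1;0 0.6 0 0 1;0 0.6 0 0 1")

```text
clock: 13.03
position: [506.9, 39.9, 57.5]
ee_rot: [0.559, -0.433, -0.558, -0.434]
contact_force: [-4.7, 0.9, 14.7]
gripper_width: 16.4
```

Request:
apply_moves(targets="0 0.5 0 0 1;0 1 0 0 1;0 1 0 0 1;0 1 0 0 1")

```text
clock: 13.37
position: [506.8, 39.9, 57.6]
ee_rot: [0.56, -0.433, -0.558, -0.434]
contact_force: [-3.4, 0.9, 13.0]
gripper_width: 16.8
```

```bash
python3 - <<'E'
from h import *
for i in range(6):
    s=get_image("side");st=status.read_state();print(st["clock"],st["position"],st["contact_force"],st["gripper_width"])
crop(s,215,175,315,250,8,"pics/s17.png");t=get_image("top");cv2.imwrite("pics/t17.png",t["img"][:,:,::-1])
hs=cv2.cvtColor(s["img"],cv2.COLOR_RGB2HSV)
# vertical profile near front-left corner of cover/base boundary on side face
K=s
H=np.array([507.3,40,0]);a=.155;xh=np.array([np.cos(a),np.sin(a),0]);yh=np.array([-np.sin(a),np.cos(a),0])
for d in(-10,20):
    for z in(36,40,44,48): print(d,z,((proj(s,H+d*xh+65*yh+[0,0,z])-[215,175]+.5)*8).round())
E
```

```text
13.4167 [506.81292815  39.91420124  57.56634356] [-2.11366017  1.15648885 12.99629944] 16.573329057733375
13.4667 [506.80927223  39.92456464  57.58688617] [-2.7979518   0.95755283 12.53768002] 16.46571811820626
13.5167 [506.82243194  39.94397059  57.5667434 ] [-3.32958838  0.44744634 12.54293011] 16.637695727428913
13.5667 [506.83252474  39.94193259  57.58228962] [-2.43917291 -0.1201036  12.08770333] 16.696995431063637
13.6167 [506.82303905  39.93848305  57.5735312 ] [-2.94998027  1.25276135 11.99025982] 16.497940257264467
13.6667 [506.80573805  39.92292915  57.5820665 ] [-2.60952508  0.53425212 13.18722588] 16.663721917661604
-10 36 [591. 408.]
-10 40 [591. 401.]
-10 44 [592. 394.]
-10 48 [592. 387.]
20 36 [522. 417.]
20 40 [522. 410.]
20 44 [523. 402.]
20 48 [523. 395.]
```

View pics/s17.png

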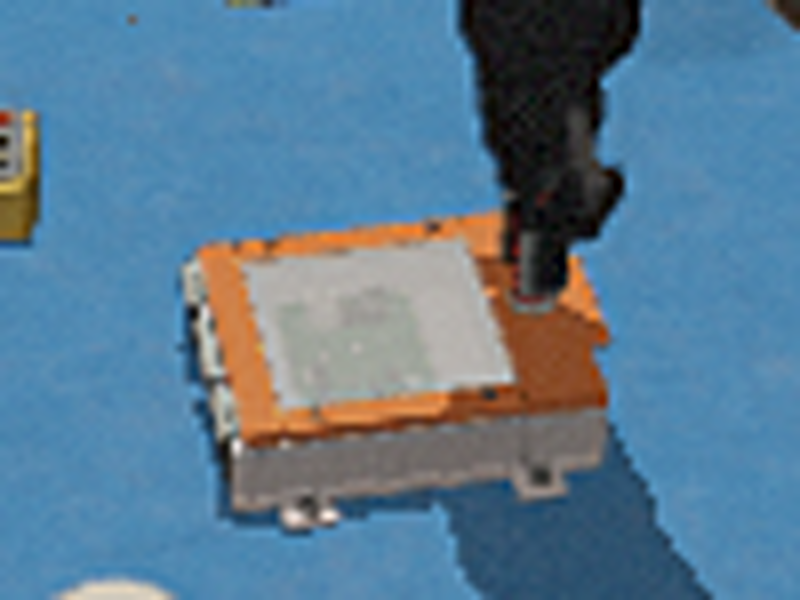

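View pics/t17.png

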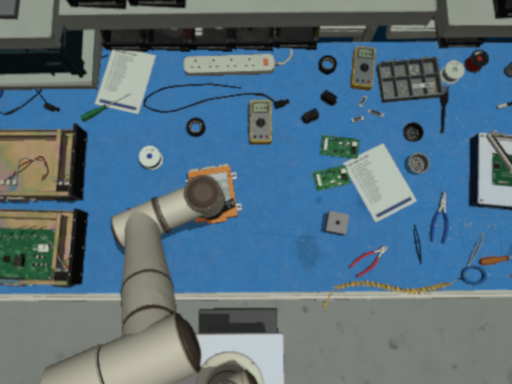

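```bash
python3 - <<'E'
from h import *
s=get_image("side");cv2.imwrite("pics/s18.png",s["img"][:,:,::-1]);st=status.read_state();print(st["clock"],st["contact_force"])
E
```

```text
13.7667 [-2.56516572  0.29013555 12.62962228]
```

View pics/s18.png

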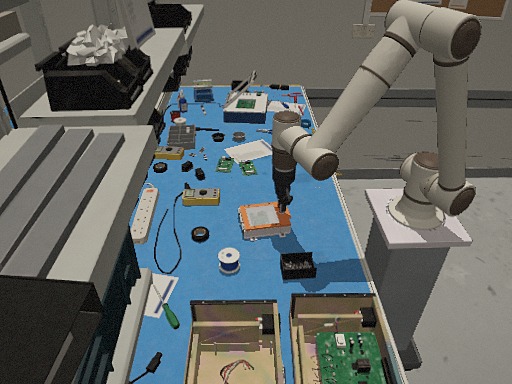

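The cover is shut, the pin is pressed in, and the bin (297,265), reel (229,260) and tape (200,234) are where they started.

```bash
python3 -c "
from bench import job,status
print(job.job_done()); print(status.read_state()['contact_force'])"
```

```text
the job is handed in; nothing more can be done
None
the job is handed in; nothing more can be done
```

The job is handed in: the cover is shut and the locking pin is through it into the base. The gripper still holds the handle and presses down.

- **What I did:** I lowered the cover with the closed fingertips. Then I lifted the pin from its block and lined it up over the hole with the wrist and side cameras. It went in without any noticeable contact force. I finished by pressing the collar down onto the cover.
- **Push:** The last reading, at 13.8 s, was a steady push of about 12.6 N. The tool height was 57.6 mm, against 57.8 mm worked out for a fully shut cover.
- **Hard stop:** Commanding 2 mm further down moved the tool only 0.3 mm while the push rose from 6.3 to 18.5 N, so the cover was on its hard stop.
- **Pictures:** The last side-camera pictures show the cover flush with the base. The bin, reel, tape and cutters look unmoved.
- **What was off:** While pressing there was a sideways force of about 7 N on the pin. I eased the tool about 1.6 mm (commanded) towards the robot, which brought it down to 2–3 N, but it did not go away.
- **Not checked:** The seating under the collar was judged from height, force and the side view, because the collar hides the hole. The force reading I asked for after hand-in was not returned.

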